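# Hold a carton in the marking jig

## Robot

A 6-joint arm with a two-finger parallel gripper is mounted at the origin on a cart in front of the work surface, level with it; the furniture and walls round the work are solid. World frame = base frame: x ahead of the robot, y to its left, z up, the work surface at z = 0. Lengths are in m, angles in degrees, forces in N, time in s.
With the tool pointing down it reaches from about 0.3 to 0.75 m from the base axis. Payload 8.5 kg.
Tool frame: the origin (TCP) lies between the finger pads; the fingertips stand env.finger_overhang ahead of it and the grasp point (between the pads) lies 2 mm behind it (env.finger_overhang is the distance from the TCP to the fingertips, in m); z points along the fingers, y is the line along which they close (so a half turn about z gives the same grasp; the last joint's range is limited). The gripper opens to 85 mm and grips with 20 to 120 N. Pads are 22 mm wide; open, the fingers measure 114 mm over their backs; the gripper's body (76 mm by 85 mm) begins 54 mm behind the grasp point. The pads swing forward as they close: fully open they stand 13 mm farther back than shut.
Start: joints at [62.779, 21.807, 74.336, -0, 83.858, -12.336], TCP at [0.141, 0.532, 0.248] pointing down, gripper open.
Joint ranges: [-178.18, 178.18], [-50.72, 133.34], [12.68, 142.11], [-81.47, 261.47], [9.98, 163.14], [-165.26, 165.26]. Speed limits (degrees/s): [136.94, 136.94, 180, 180, 180, 180].

## Interface

Orientations are given as a 3x3 rotation matrix whose columns are the frame's x, y, z axes.
In Python, from rig import env gives the robot as it stands. The module is installed in compiled form; this text tells all that it offers.
- The arm moves only by the tool jog_arm, never from a script. Its arguments are lists of equal length, an entry for each row: "hand": the finger opening in m, from 0 to 0.0854; "travel": the shift along the world's x, y, z in m, a list of three; "yaw": the turn about the world's z in rad. A call has exactly 5 rows; each row shifts and turns the commanded pose from where the row before left it; what a row does not reach is not made up. A row lasts 1/8 s, in which the tool goes at most 62.5 mm and 10.7 degrees, less where a joint would pass 70% of its speed; a pose out of reach is approached as far as the arm can. A call is refused whole if a number of a shift passes 0.0625 or a number of a turn 0.188, either way. A call with a gripper value outside its range is refused whole. The fingers move at their own pace and stop on an object; "grip_force" is the grip in N (left out, the last holds). Time passes only in rows, so rows that do not move let the fingers close, or fill a call up. It gives the time, the measured TCP pose, the force, the opening and the grip force at its end, in the units of the state.
- env.observe(): the state, without advancing time (a new reading comes with each control period).
- env.get_image(name): name is "side" or "top" or "wrist"; returns the picture (480x640x3 uint8, red, green, blue); there is no depth.
- env.calibration(name): a dict with "fx", "fy", "cx", "cy" (pixels), "position" and "rotation" of the camera in the world; the wrist camera has in their place "hand_eye" (4x4, takes a point from camera to tool coordinates, whose origin is the TCP and whose axes are the flange's). Camera axes: x right, y down, z forward; pixel columns grow to the right and rows downward; lengths in m; the calibration is good to about 2 mm. A picture is of the moment at which its call begins: read the wrist's pose just before it. calibration takes no time and is no camera call.
- env.close_job(): hands the job in; it is judged then, once.
The state is a dict: "time_s": time; "q": joint angles; "qvel": joint speeds; "joint_efforts": joint torques, N m; "position": TCP position; "tool_rot": TCP orientation; "ft_force": force on the tool from outside, world axes, zero at the start; "wrist_torque": the same for the moment, N m; "grip_width": finger opening in m; "gripper_force": force on a finger pad.
Only numpy, scipy, OpenCV 4.12 (cv2) and the standard library are available. Lean on these libraries where they do the work, as an engineer would, in place of code of your own. Each camera call takes 0.05 s, during which the arm holds its last target. There are 200 camera calls.

## Task

Set up the marking jig: first swing its stop lever until the short steel stop arm stands square to the fence. Then fetch the long narrow carton, lay it flat on the jig's metal bed with one narrow end flush against the fence and one long side close up to the stop arm (no more than a few millimetres off), and with one diagonal push press it firmly, but without crushing it, against the fence and down on the bed at once so that it can be marked. Finish while still holding it pressed like this, with the stop arm still square, and leave the other things standing around where they are.

Things in the scene. Friction and masses are not known exactly. Their poses are not given: they have to be found in the camera images.
- jig: Aluminium marking jig fixed to the worktop (its place and yaw vary). Origin: centre of the underside of its flat bed plate; z up, x points from the open front edge to the fence, y along the fence (to the left seen from the open front). The bed plate is 140 (x) x 170 (y) x 12 thick, so the bed's surface is 12 above the origin. At the fence's -y end the lever turns on a round ear of radius 42.
- jig_bed: The flat bed plate of the jig, same origin and axes as the jig; surface at z = 12.
- jig_fence: Grey straight fence along the bed's far edge, same origin and axes as the jig. The face that the carton is pushed against is the plane x = +45 (looking to -x), it spans y = -45 to +81 and z = 12 to 42; it is 16 thick.
- stop_lever (a joint): Angle (rad, growing clockwise from above) of the L-shaped steel lever. 0: stop arm points to jig -y, handle arm to +x. 1.571: square, stop arm points to -x, handle arm to -y. Range 0 to 2.2, no detent, stays where left (0.3 N m friction). The stop arm is 38 long from the pivot, 16 wide, at z 15 to 29; when square its bed side is the plane jig y = -52 (x 15 to 53).
- lever_post (a point): Centre of the top end of the black upright post on the lever's handle arm, by which the lever is moved: diameter 14, top 62 above the worktop, free for gripping from z = 28 to 62; its axis is 75 from the pivot.
- lever_pivot (a point): Point on the lever's upright pivot axis (jig x = 53, y = -60) at the height of the bed's surface.
- long_carton: The workpiece: the long narrow printed carton, rigid, lying loose on the worktop, 54 (its x) x 95 (its y, the long way) x 41 high, about 70 g. Origin: centre of its underside, z up. Its narrow ends are the faces y = +-47.5, its long sides x = +-27; either end may go to the fence.
- square_carton: Bystander: flat square printed carton 62 x 63 x 30 high, loose; origin centre of underside. It may change places with the long carton.
- label_block: Bystander: small waisted block 34 x 40 x 66 high, loose, stands between the cartons and the jig; origin centre of underside.
- specimen_jar: Bystander: round screw-lid jar, diameter 46, 72 high, loose; origin centre of underside.
There are look-alikes about, which are no part of the job. Leave any green look-alike of the long_carton alone.

How it is judged:
By the outcome, as a careful person would: the job done as asked, in the order asked, and still so for the second after the job is handed in, while the arm keeps its last pose, push and grip.
It also fails if it takes over 69 s, if anything falls off the work surface, if the arm or the gripper's body presses on something with over 40 N, if the wrist force passes 120 N, or if a joint passes its speed limit or range.

## Working session

There is one attempt and no reset: what is moved stays moved. The work goes in short steps, Python scripts to look and compute and a tool call to move; the robot and the scene stay as the last step left them, time stands still between calls to the robot, and variables do not carry over. Pictures are saved under pics/ and viewed, at most 10 in all, crops included, and the job is handed in when it is done.

Besides the shell and the picture viewer there is one more tool, called after "Request:" as name(argument=value, ...) on one line, values as JSON. jog_arm: Moves the arm, as the interface text tells. Its arguments: {"type":"object","properties":{"hand":{"type":"array"},"travel":{"type":"array"},"yaw":{"type":"array"},"grip_force":{"type":"number"}},"required":["hand","travel","yaw"]}

```bash
mkdir -p pics; ls; python3 - <<'E'
from rig import env
import cv2,numpy as np
print({k:np.round(v,3).tolist() for k,v in env.observe().items()}, env.finger_overhang)
for n in("top","side","wrist"):
    cv2.imwrite(f"pics/{n}0.png",env.get_image(n)[:,:,::-1]); print(n,env.calibration(n))
E
```

```text
pics
{'time_s': 0.0, 'q': [62.777, 21.842, 74.386, -0.001, 83.86, -12.335], 'qvel': [0.054, -0.06, -0.051, 0.088, 0.162, 0.07], 'joint_efforts': [0.002, -44.846, -23.128, -0.0, 0.005, 0.0], 'position': [0.141, 0.531, 0.248], 'tool_rot': [[-0.966, 0.257, -0.001], [0.257, 0.966, -0.001], [0.0, -0.001, -1.0]], 'ft_force': [-0.43, -0.612, -0.111], 'wrist_torque': [-0.009, -0.001, 0.016], 'gripper_force': 0.0, 'grip_width': 0.086} 0.017
top {'fx': 586.2425615185157, 'fy': 586.2425615185157, 'cx': 318.31290968965493, 'cy': 256.87234860508994, 'position': array([-0.18551641,  0.22723009,  1.64766822]), 'rotation': array([[-0.14642465, -0.89330811,  0.42492405],
       [-0.98922106,  0.13276207, -0.06177319],
       [-0.00123131, -0.42938893, -0.90311883]])}
side {'fx': 599.6649648527763, 'fy': 599.6649648527763, 'cx': 316.85852151037267, 'cy': 239.06370396304857, 'position': array([ 0.3109795 , -1.22640848,  1.07375351]), 'rotation': array([[ 0.98752481, -0.08684701,  0.13134822],
       [-0.15724643, -0.58769197,  0.79365717],
       [ 0.00826554, -0.80441018, -0.59401678]])}
wrist {'fx': 420.8251980832244, 'fy': 420.8251980832244, 'cx': 316.65754524642, 'cy': 241.83057673206835, 'hand_eye': array([[-3.06204852e-04, -9.54459255e-01, -2.98341140e-01,
         7.53186390e-02],
       [ 9.99999906e-01, -3.83635836e-04,  2.00977817e-04,
        -5.84062694e-04],
       [-3.06279491e-04, -2.98341051e-01,  9.54459283e-01,
        -1.26081389e-01],
       [ 0.00000000e+00,  0.00000000e+00,  0.00000000e+00,
         1.00000000e+00]])}
```

View pics/top0.png

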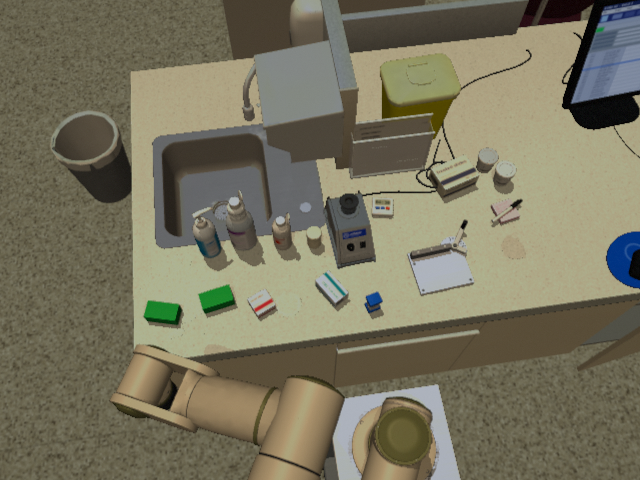

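View pics/side0.png

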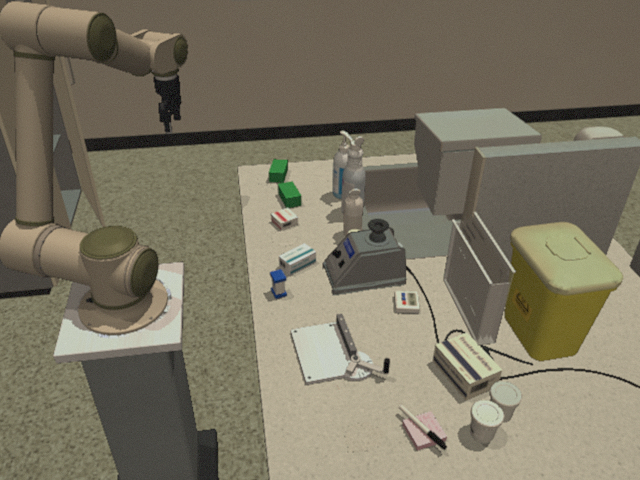

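The top picture shows:
- the jig at (440,270), with its black post at about (462,228)
- the long white/teal carton at (332,289)
- the square red/white carton at (262,303)
- the blue label block at (374,303)
- green look-alikes at (163,312) and (217,299)

Things that could be taken for the carton are the white/teal one (332,289), the square one (262,303), the two green ones, the white timer-like box (382,207) and the larger box (453,175). By the description I choose (332,289), and will check it in a close crop.

```bash
cat > h.py <<'E'
import numpy as np,cv2
from rig import env
def ray(n,u,v):
    c=env.calibration(n)
    d=np.array([(u-c['cx'])/c['fx'],(v-c['cy'])/c['fy'],1.])
    if n=='wrist':
        s=env.observe(); R=np.array(s['tool_rot']); H=c['hand_eye']
        return R@H[:3,3]+s['position'], R@H[:3,:3]@d
    return np.array(c['position']),np.array(c['rotation'])@d
def on(n,u,v,z):
    o,d=ray(n,u,v); return o+d*(z-o[2])/d[2]
def tri(a,b):
    (o1,d1),(o2,d2)=ray(*a),ray(*b)
    t=np.linalg.lstsq(np.c_[d1,-d2],o2-o1,rcond=None)[0]
    p,q=o1+t[0]*d1,o2+t[1]*d2
    return (p+q)/2,np.linalg.norm(p-q)
E
python3 - <<'E'
import cv2
a=cv2.imread("pics/top0.png")[190:340,300:500]; b=cv2.imread("pics/side0.png")[230:400,260:440]
a=cv2.resize(a,(800,600),interpolation=2); cv2.imwrite("pics/t1.png",a)
cv2.imwrite("pics/s1.png",cv2.resize(b,(635,600),interpolation=2))
E
```

```text
(no output)
```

View pics/t1.png

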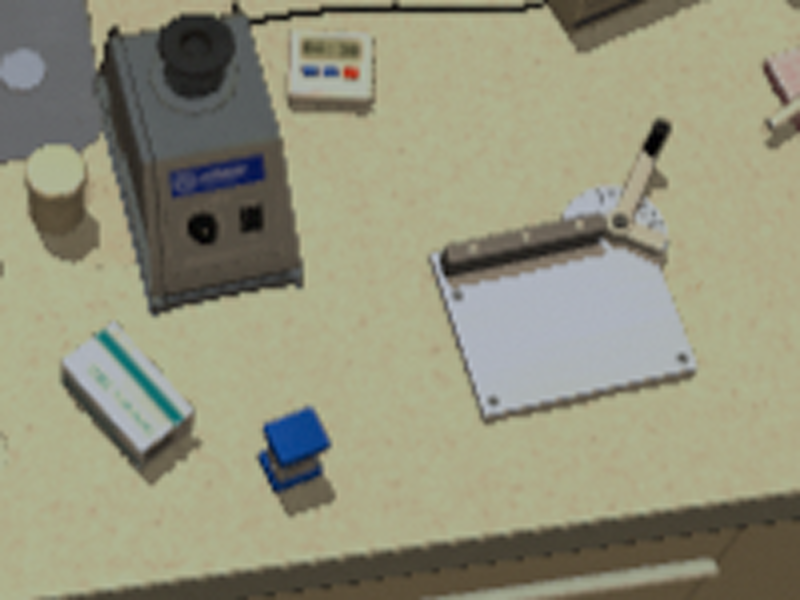

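View pics/s1.png

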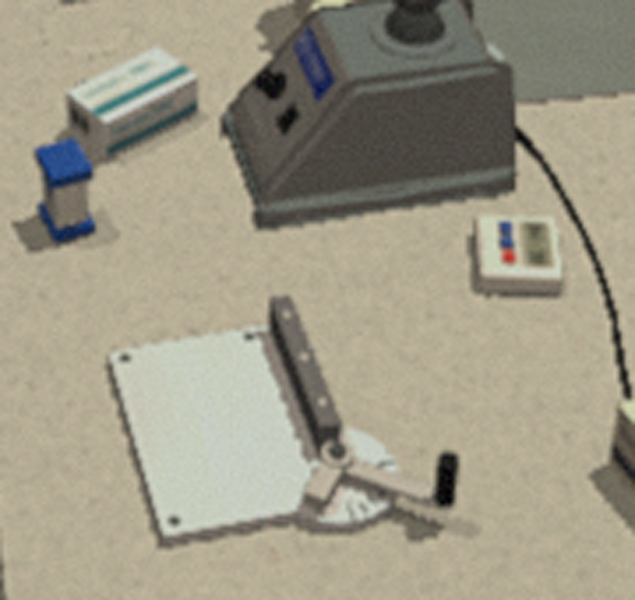

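The crops confirm the white/teal long carton: top corners in t1 at (112,325), (62,365), (140,455), (193,408). They also show the jig bed corners at (433,257), (487,412), (695,368), the post top at (662,125) and the pivot at (620,222).

```bash
python3 - <<'E'
from h import *
np.set_printoptions(precision=4,suppress=True)
T=lambda u,v:('top',300+(u+.5)/4-.5,190+(v+.5)/4-.5)
S=lambda u,v:('side',260+u/3.528,230+v/3.528)
for n,p,z in [("bl",(433,257),.012),("fl",(487,412),.012),("fr",(695,368),.012),("post",(662,122),.062),("piv",(620,222),.03),
 ("c1",(112,325),.041),("c2",(62,365),.041),("c3",(140,455),.041),("c4",(193,408),.041),("blk",(297,435),.066),("jar?",(56,170),.072)]:
    print(n,on(*T(*p),z))
print("tri post",tri(T(662,122),S(447,457)),"piv",tri(T(620,222),S(337,450)),"block",tri(T(297,435),S(64,160)))
for n,p,z in [("fl",(110,355),.012),("fr",(163,538),.012)]: print(n,on(*S(*p),z))
E
```

```text
bl [ 0.5535 -0.1605  0.012 ]
fl [ 0.4211 -0.1732  0.012 ]
fr [ 0.433  -0.3369  0.012 ]
post [ 0.6182 -0.3477  0.062 ]
piv [ 0.5535 -0.3051  0.03  ]
c1 [0.5203 0.0965 0.041 ]
c2 [0.4936 0.1383 0.041 ]
c3 [0.4145 0.0922 0.041 ]
c4 [0.4453 0.0477 0.041 ]
blk [ 0.4037 -0.0203  0.066 ]
jar? [0.6403 0.1214 0.072 ]
tri post (array([ 0.6172, -0.347 ,  0.064 ]), np.float64(0.00012395434067145167)) piv (array([ 0.5548, -0.3041,  0.0327]), np.float64(0.004599708838121375)) block (array([ 0.4069, -0.0205,  0.0631]), np.float64(0.004121509213072639))
fl [ 0.4232 -0.1743  0.012 ]
fr [ 0.4366 -0.3411  0.012 ]
```

Request:
jog_arm(hand=[0.06,0.06,0.06,0.06,0.06], travel=[[0.0246,-0.054,0],[0.0246,-0.054,0],[0.0246,-0.054,0],[0.0246,-0.054,0],[0.0246,-0.054,0]], yaw=[-0.022,-0.022,-0.022,-0.022,-0.022])

```text
time_s: 0.78
position: [0.2646, 0.2598, 0.2483]
tool_rot: [[-0.932, 0.362, 0.0], [0.362, 0.932, 0.0], [-0.0, 0.0, -1.0]]
ft_force: [1.6, 0.6, 0.2]
grip_width: 0.0603
gripper_force: 0.0
```

Request:
jog_arm(hand=[0.04,0.04,0.04,0.04,0.04], travel=[[0.0246,-0.054,0],[0.0246,-0.054,0],[0.0246,-0.054,0],[0.0246,-0.054,0],[0.0246,-0.054,0]], yaw=[-0.022,-0.022,-0.022,-0.022,-0.022])

```text
time_s: 1.4
position: [0.3876, -0.0105, 0.2484]
tool_rot: [[-0.886, 0.463, 0.0], [0.463, 0.886, 0.0], [-0.0, 0.0, -1.0]]
ft_force: [0.4, 1.5, -0.0]
grip_width: 0.0397
gripper_force: 0.0
```

Request:
jog_arm(hand=[0.04,0.04,0.04,0.04,0.04], travel=[[0.0246,-0.054,0],[0.0246,-0.054,0],[0.0246,-0.054,0],[0.0246,-0.054,0],[0,0,0]], yaw=[-0.022,-0.022,-0.022,-0.022,-0.022])

```text
time_s: 2.02
position: [0.4863, -0.2276, 0.247]
tool_rot: [[-0.829, 0.56, -0.001], [0.56, 0.829, 0.001], [0.001, -0.0, -1.0]]
ft_force: [-0.0, 1.2, -0.2]
grip_width: 0.04
gripper_force: 0.0
```

```bash
python3 - <<'E'
from h import *
s=env.observe(); print(s['time_s'],np.round(s['position'],4),np.round(s['tool_rot'],3).tolist(),np.round(s['qvel'],1),np.round(s['q'],1),s['grip_width'])
np.save('pics/w1.npy',np.c_[s['tool_rot'],s['position']])
cv2.imwrite("pics/w1.png",env.get_image("wrist")[:,:,::-1])
E
```

```text
2.025 [ 0.4863 -0.2276  0.247 ] [[-0.829, 0.56, -0.001], [0.56, 0.829, 0.001], [0.001, -0.0, -1.0]] [ 2.9 -3.4  4.7  0.7  0.5 11.5] [-37.7  20.6  76.5  -0.   83.  -93.7] 0.03995613066915715
```

View pics/w1.png

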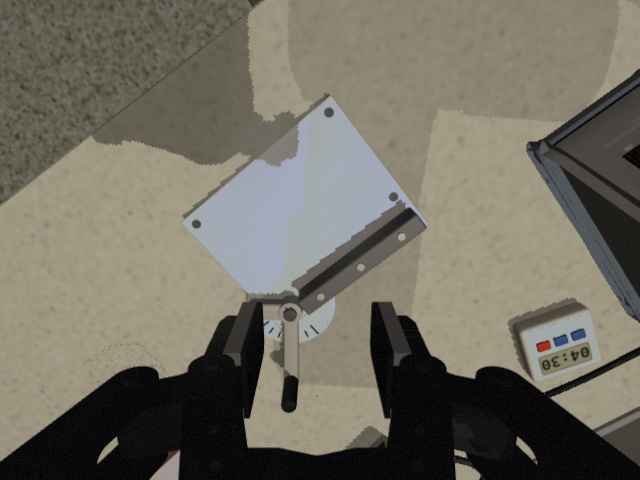

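The wrist view shows the bed corners at (330,95), (184,217) and (426,228), the pivot at (290,314), the post top near (289,405) and the stop arm near (265,300).

```bash
python3 - <<'E'
from h import *
np.set_printoptions(precision=4,suppress=True)
im=cv2.imread('pics/w1.png'); g=cv2.cvtColor(im,6)
pts=np.array([[330,95],[184,217],[426,226]],np.float32).reshape(-1,1,2)
p=cv2.cornerSubPix(g,pts.copy(),(6,6),(-1,-1),(3,50,.01)).reshape(-1,2); print(p)
P=[on('wrist',*q,.012) for q in p]; print(P)
f=P[1]-P[0]; s=P[2]-P[0]
print('len',np.linalg.norm(f),np.linalg.norm(s),'yaw',np.degrees(np.arctan2(f[0],-f[1])),np.degrees(np.arctan2(s[1],s[0])))
print('piv',on('wrist',290,314,.035),'post',on('wrist',288.5,404,.062))
# screws dark blobs on bed
m=((g<90)).astype(np.uint8); n,_,st,c=cv2.connectedComponentsWithStats(m)
for i in range(1,n):
    if 15<st[i,4]<150: print(st[i,4],c[i],on('wrist',*c[i],.012))
E
python3 -c "
import cv2;a=cv2.imread('pics/w1.png')[270:430,210:430];cv2.imwrite('pics/w1c.png',cv2.resize(a,(800,582),interpolation=2))"
```

```text
[[329.4601  94.7849]
 [183.1449 218.0076]
 [426.8839 226.9968]]
[array([ 0.4188, -0.168 ,  0.012 ]), array([ 0.4322, -0.3319,  0.012 ]), array([ 0.56  , -0.1575,  0.012 ])]
len 0.16451962947008708 0.14159265378418126 yaw 4.688485243766431 4.262085608355766
piv [ 0.5531 -0.2998  0.035 ] post [ 0.6137 -0.342   0.062 ]
32 [12.9062  3.6562] [ 0.2285 -0.3323  0.012 ]
45 [122.7111   2.6667] [ 0.2749 -0.2623  0.012 ]
68 [139.9265   3.9118] [ 0.2829 -0.2519  0.012 ]
27 [161.9259   1.7037] [ 0.2911 -0.237   0.012 ]
23 [170.0435   3.7826] [ 0.2957 -0.2328  0.012 ]
25 [194.32   1.8 ] [ 0.305  -0.2165  0.012 ]
53 [253.566    2.0189] [ 0.3305 -0.1791  0.012 ]
17 [211.4118   4.    ] [ 0.3135 -0.2066  0.012 ]
109 [218.7156  10.6789] [ 0.3203 -0.2048  0.012 ]
19 [234.   5.] [ 0.3237 -0.1927  0.012 ]
70 [ 5.2857 15.8286] [ 0.2311 -0.3433  0.012 ]
44 [128.9545  14.5682] [ 0.2837 -0.2638  0.012 ]
36 [175.8889  14.7778] [ 0.304  -0.2339  0.012 ]
53 [189.2642  14.7925] [ 0.3098 -0.2254  0.012 ]
38 [43.6579 18.5263] [ 0.249  -0.3202  0.012 ]
102 [202.8824  23.4804] [ 0.3204 -0.2205  0.012 ]
17 [52.1765 23
[... 3130 characters left out ...]
.4004  0.012 ]
73 [  7.1644 166.9589] [ 0.3136 -0.4276  0.012 ]
97 [ 14.5876 184.8763] [ 0.328  -0.4337  0.012 ]
35 [  1.2571 189.0286] [ 0.3241 -0.4459  0.012 ]
47 [393.234  196.4468] [ 0.5195 -0.1681  0.012 ]
26 [  3.3077 199.2308] [ 0.3315 -0.4511  0.012 ]
50 [195.98 223.8 ] [ 0.4427 -0.3259  0.012 ]
144 [289.4583 313.9792] [ 0.5616 -0.3081  0.012 ]
116 [577.6983 333.9741] [ 0.7348 -0.0897  0.012 ]
113 [560.3717 339.9558] [ 0.7315 -0.1063  0.012 ]
113 [542.9823 345.6991] [ 0.7278 -0.123   0.012 ]
64 [584.5312 351.8281] [ 0.7569 -0.0921  0.012 ]
51 [574.2549 355.0784] [ 0.7546 -0.102   0.012 ]
47 [554.6383 361.4894] [ 0.7505 -0.121   0.012 ]
61 [545.6885 364.541 ] [ 0.7488 -0.1298  0.012 ]
```

View pics/w1c.png

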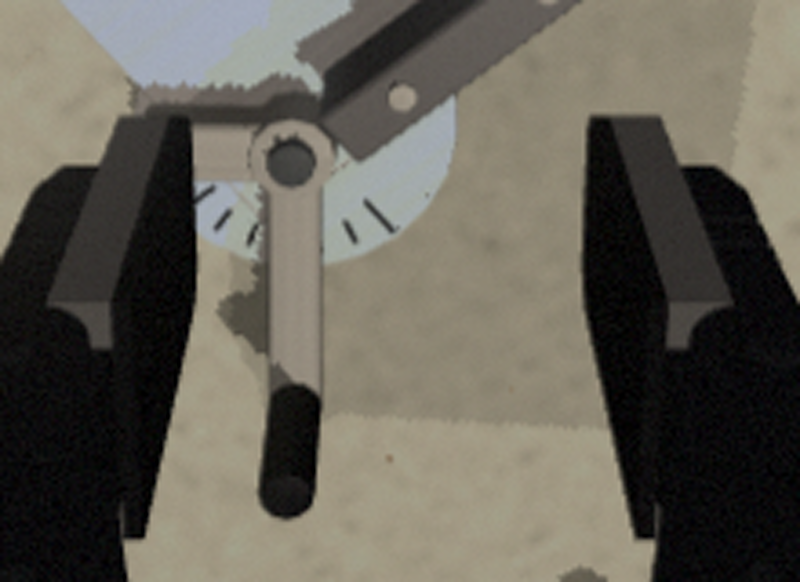

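Request:
jog_arm(hand=[0.04,0.04,0.04,0.04,0.04], travel=[[0.0433,-0.039,0],[0.0433,-0.039,0],[0.0433,-0.039,0],[0,0,-0.05],[0,0,-0.05]], yaw=[0,0,0,0,0])

```text
time_s: 2.7
position: [0.6159, -0.3403, 0.1471]
tool_rot: [[-0.832, 0.555, 0.0], [0.555, 0.832, -0.0], [-0.0, 0.0, -1.0]]
ft_force: [0.7, -0.3, 0.0]
grip_width: 0.0399
gripper_force: 0.0
```

```bash
python3 - <<'E'
from h import *
s=env.observe(); print(s['time_s'],np.round(s['position'],4))
im=env.get_image('wrist'); cv2.imwrite('pics/w2.png',im[:,:,::-1])
g=cv2.cvtColor(im,7); m=(g[:,260:380]<35).astype(np.uint8)
# project expected post top & pivot
c=env.calibration('wrist');H=c['hand_eye'];R=np.array(s['tool_rot'])
for P in([.616,-.3445,.062],[.554,-.302,.032]):
    q=H[:3,:3].T@(R.T@(np.array(P)-s['position'])-H[:3,3]); print(c['fx']*q[0]/q[2]+c['cx'],c['fy']*q[1]/q[2]+c['cy'])
n,_,st,ce=cv2.connectedComponentsWithStats(m)
for i in range(1,n):
    if st[i,4]>150: print(st[i],ce[i]+[260,0])
E
```

```text
2.7 [ 0.6159 -0.3403  0.1471]
310.64867983683183 262.4126596098085
312.43704803936066 114.80720443731909
[ 47 234  15  39 314] [314.09872611 249.31847134]
[  0 303   4  64 190] [261.10526316 334.02631579]
[111 303   9  91 615] [375.57560976 340.78211382]
[   0  413  120   67 3867] [323.79544867 461.85130592]
```

View pics/w2.png

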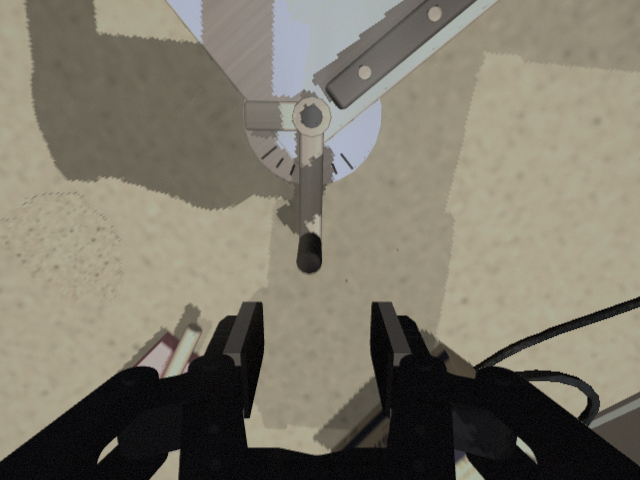

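The post top appears at (309,262), which matches the predicted (310.6,262.4), so I descend and grip.

Request:
jog_arm(hand=[0.04,0.04,0.03,0.01,0.0], travel=[[0,-0.004,-0.046],[0,0,-0.046],[0,0,0],[0,0,0],[0,0,0]], yaw=[0,0,0,0,0], grip_force=30)

```text
time_s: 3.38
position: [0.6165, -0.3456, 0.0592]
tool_rot: [[-0.831, 0.556, 0.003], [0.556, 0.831, -0.002], [-0.004, 0.0, -1.0]]
ft_force: [0.1, 2.2, 4.2]
grip_width: 0.0127
gripper_force: 30.5
```

Request:
jog_arm(hand=[0.0,0.0,0.0,0.0,0.0], travel=[[-0.004,-0.0052,0],[-0.0045,-0.0049,0],[-0.0049,-0.0045,0],[-0.0052,-0.004,0],[-0.0056,-0.0035,0]], yaw=[-0.088,-0.088,-0.088,-0.088,-0.088])

```text
time_s: 4.0
position: [0.5926, -0.3679, 0.0592]
tool_rot: [[-0.513, 0.858, 0.004], [0.858, 0.513, -0.003], [-0.004, 0.003, -1.0]]
ft_force: [1.9, 1.9, 4.1]
grip_width: 0.0126
gripper_force: 30.5
```

Request:
jog_arm(hand=[0.0,0.0,0.0,0.0,0.0], travel=[[-0.0059,-0.003,0],[-0.0061,-0.0025,0],[-0.0063,-0.002,0],[-0.0064,-0.0014,0],[-0.0065,-0.0008,0]], yaw=[-0.088,-0.088,-0.088,-0.088,-0.088])

```text
time_s: 4.62
position: [0.5614, -0.3781, 0.0592]
tool_rot: [[-0.098, 0.995, 0.005], [0.995, 0.098, -0.004], [-0.004, 0.004, -1.0]]
ft_force: [1.8, -0.3, 3.8]
grip_width: 0.0127
gripper_force: 30.5
```

```bash
python3 - <<'E'
from h import *
s=env.observe(); print(s['time_s'],np.round(s['position'],4))
d=s['position'][:2]-np.array([.554,-.302]); print(np.hypot(*d),np.degrees(np.arctan2(d[1],d[0])))
im=env.get_image('wrist'); cv2.imwrite('pics/w3.png',im[:,:,::-1])
E
```

```text
4.625 [ 0.5614 -0.3781  0.0592]
0.07648659069827148 -84.4383450859396
```

View pics/w3.png

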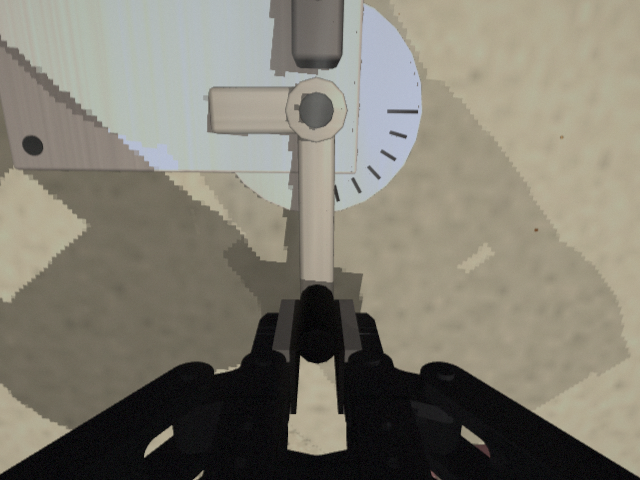

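Wrist view: the lever is nearly square. The stop arm is at (212–290, 87–132), the bed edge runs (20,168)→(355,173), and the fence sides are at u≈292 and 342. Now the fitted angles.

```bash
cat >> h.py <<'E'
def hedge(g,u0,u1,v0,v1,vert=False):
    """subpixel strongest edge per column (or per row if vert); robust line fit"""
    a=cv2.GaussianBlur(g.astype(np.float32),(3,3),0)[v0:v1,u0:u1]
    if vert: a=a.T
    d=np.abs(np.diff(a,axis=0)); k=d.argmax(0); P=[]
    for j,i in enumerate(k):
        w=d[max(0,i-2):i+3,j]; y=(w*np.arange(max(0,i-2),max(0,i-2)+len(w))).sum()/w.sum()+.5
        P.append((j+u0,y+v0) if not vert else (y+u0,j+v0))
    vx,vy,x,y=cv2.fitLine(np.float32(P),cv2.DIST_HUBER,0,.01,.01).ravel()
    return np.array([x,y]),np.array([vx,vy])
def wang(e,z,L=40):
    p,d=e; a,b=on('wrist',*(p-L*d),z),on('wrist',*(p+L*d),z); return np.degrees(np.arctan2(*(b-a)[[1,0]]))%180,(a+b)/2
E
python3 - <<'E'
from h import *
g=cv2.imread('pics/w3.png',0)
for n,e,z in [('arm top',(218,280,80,94),.029),('arm bot',(218,285,125,140),.029),('bed-y',(60,190,160,180),.012),('bed-y2',(240,350,163,182),.012)]:
    E=hedge(g,*e); print(n,E,wang(E,z))
for n,e,z in [('handleL',(294,308,150,270),.029),('handleR',(325,342,150,270),.029),('fenceL',(286,300,5,45),.042),('fenceR',(336,348,5,50),.042),('bedback',(350,366,80,165),.012)]:
    E=hedge(g,*e,vert=True); print(n,E,wang(E,z))
E
```

```text
arm top (array([248.     ,  85.74395], dtype=float32), array([ 9.9999964e-01, -8.7626633e-04], dtype=float32)) (np.float64(5.469253517683471), array([ 0.52978278, -0.29738355,  0.029     ]))
arm bot (array([240.9    , 133.55359], dtype=float32), array([ 9.999997e-01, -7.799272e-04], dtype=float32)) (np.float64(5.436903544222431), array([ 0.52797794, -0.31374699,  0.029     ]))
bed-y (array([121.144585, 169.03789 ], dtype=float32), array([0.9998419 , 0.01777977], dtype=float32)) (np.float64(4.353292125729868), array([ 0.47718823, -0.33356297,  0.012     ]))
bed-y2 (array([291.32648, 171.44861], dtype=float32), array([0.9999256, 0.012197 ], dtype=float32)) (np.float64(4.673046406303317), array([ 0.54633863, -0.32804692,  0.012     ]))
handleL (array([300.41553, 209.5    ], dtype=float32), array([0.01277694, 0.9999184 ], dtype=float32)) (np.float64(95.457685486647), array([ 0.55160406, -0.34004425,  0.029     ]))
handleR (array([333.02765, 209.6    ], dtype=float32), array([ 0.02801846, -0.9996074 ], dtype=float32)) (np.float64(94.5109599336466), array([ 0.56392246, -0.33893086,  0.029     ]))
fenceL (array([290.75555,  25.5    ], dtype=float32), array([0.00384945, 0.9999926 ], dtype=float32)) (np.float64(94.59135727197554), array([ 0.54402642, -0.27955505,  0.042     ]))
fenceR (array([342.9098,  27.    ], dtype=float32), array([ 0.03232377, -0.99947745], dtype=float32)) (np.float64(94.43269939746179), array([ 0.55998717, -0.27844862,  0.042     ]))
bedback (array([358.03476, 119.5    ], dtype=float32), array([ 0.04454445, -0.9990074 ], dtype=float32)) (np.float64(94.44456877575685), array([ 0.57102589, -0.3056166 ,  0.012     ]))
```

Request:
jog_arm(hand=[0.0,0.0,0.0,0.0,0.0], travel=[[-0.0007,0,0],[-0.0006,0,0],[0,0,0],[0,0,0],[0,0,0]], yaw=[-0.009,-0.008,0,0,0])

```text
time_s: 5.3
position: [0.5603, -0.3782, 0.0591]
tool_rot: [[-0.086, 0.996, 0.004], [0.996, 0.086, -0.004], [-0.004, 0.004, -1.0]]
ft_force: [1.9, -1.1, 6.7]
grip_width: 0.0126
gripper_force: 30.9
```

```bash
cat > lev.py <<'E'
from h import *
im=env.get_image('wrist'); cv2.imwrite('pics/w4.png',im[:,:,::-1]); g=cv2.cvtColor(im,7)
for n,e,z in [('arm top',(218,280,80,94),.029),('arm bot',(218,285,125,140),.029),('bed-y',(60,190,160,180),.012),('bed-y2',(240,350,163,182),.012)]:
    E=hedge(g,*e); print(n,*wang(E,z))
for n,e,z in [('fenceL',(286,300,5,45),.042),('fenceR',(336,348,5,50),.042),('bedback',(350,366,80,165),.012)]:
    E=hedge(g,*e,vert=True); print(n,*wang(E,z))
E
python3 lev.py
```

```text
arm top 4.915172538149273 [ 0.53025947 -0.29713144  0.029     ]
arm bot 5.792245233281056 [ 0.53056935 -0.31341563  0.029     ]
bed-y 4.667180358952865 [ 0.47752024 -0.3339462   0.012     ]
bed-y2 5.03009587330625 [ 0.54538728 -0.32821452  0.012     ]
fenceL 95.27511877266288 [ 0.54437139 -0.27926155  0.042     ]
fenceR 95.23042615351213 [ 0.56019323 -0.27769331  0.042     ]
bedback 95.19882823046753 [ 0.57186692 -0.31064959  0.012     ]
```

Request:
jog_arm(hand=[0.02,0.03,0.035,0.035,0.035], travel=[[0,0,0],[0,0,0],[0,0,0.05],[0,0,0.05],[0,0.03,0.02]], yaw=[0,0,0,0,0])

```text
time_s: 5.98
position: [0.5591, -0.3488, 0.1793]
tool_rot: [[-0.082, 0.997, 0.003], [0.997, 0.082, -0.003], [-0.004, 0.003, -1.0]]
ft_force: [1.1, 0.4, -0.3]
grip_width: 0.035
gripper_force: 0.0
```

Request:
jog_arm(hand=[0.05,0.06,0.06,0.06,0.06], travel=[[0,0.05,0.0],[-0.03,0.05,0.0],[0,0,0.0],[0,0,0],[0,0,0]], yaw=[0,0,0,0,0])

```text
time_s: 6.6
position: [0.5294, -0.2485, 0.1763]
tool_rot: [[-0.083, 0.997, 0.001], [0.997, 0.083, -0.001], [-0.001, 0.001, -1.0]]
ft_force: [-1.2, -0.8, 0.3]
grip_width: 0.0603
gripper_force: 0.0
```

```bash
python3 - <<'E'
from h import *
s=env.observe(); print(s['time_s'],np.round(s['position'],4),s['qvel'].max())
im=env.get_image('wrist'); cv2.imwrite('pics/w5.png',im[:,:,::-1])
p=lambda P:None
c=env.calibration('wrist');H=c['hand_eye'];R=np.array(s['tool_rot'])
O=np.array([.4962,-.2475]);th=np.radians(4.8);C,S=np.cos(th),np.sin(th)
for n,x,y,z in [('armtip b',15,-52,29),('armroot b',45,-52,29),('armtip o',15,-68,29),('fence-y',45,-45,42),('fence+y',45,81,42),('fl',-70,85,12),('bl',70,85,12),('post',53,-135,62),('screwfr',-60,-73,12)]:
    w=np.r_[O+np.array([C*x-S*y,S*x+C*y])/1e3,z/1e3]
    q=H[:3,:3].T@(R.T@(w-s['position'])-H[:3,3]); print(n,(c['fx']*q[0]/q[2]+c['cx']).round(1),(c['fy']*q[1]/q[2]+c['cy']).round(1))
E
```

```text
6.6 [ 0.5294 -0.2485  0.1763] 0.26542744313300887
armtip b 290.2 293.4
armroot b 332.6 293.3
armtip o 290.6 313.8
fence-y 333.4 291.8
fence+y 335.8 93.4
fl 156.5 88.8
bl 372.3 88.6
post 344.7 423.3
screwfr 193.4 309.6
```

View pics/w5.png

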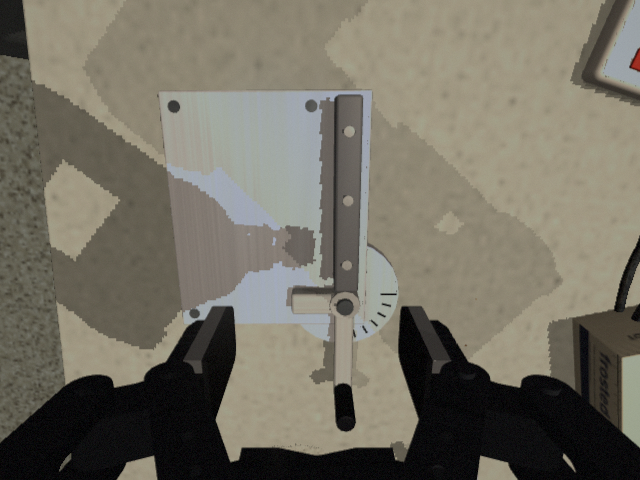

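The lever is square to the eye: stop arm at (291–330, 289–313), fence face at u≈335, and all points agree with my predictions within a few pixels. Now the fitted angles from this longer-baseline view.

```bash
python3 - <<'E'
from h import *
g=cv2.imread('pics/w5.png',0)
for n,e,z in [('arm top',(295,328,283,293),.029),('arm bot',(295,328,308,319),.029),('bed+y',(190,330,84,97),.012),('bed-y',(240,295,316,330),.012)]:
    E=hedge(g,*e); print(n,E[0],*wang(E,z))
for n,e,z in [('handleL',(330,339,320,380),.029),('handleR',(349,358,320,380),.029),('fenceL',(331,341,110,270),.042),('fenceR',(359,366,110,250),.042),('bedback',(367,377,100,230),.012),('front',(156,190,130,300),.012)]:
    E=hedge(g,*e,vert=True); print(n,E[0],*wang(E,z))
E
```

```text
arm top [309.8     286.23636] 0.6559244178775205 [ 0.5288487 -0.2913034  0.029    ]
arm bot [309.8     314.05206] 4.296335610413332 [ 0.53048532 -0.31289024  0.029     ]
bed+y [247.       90.75207] 5.106715562542999 [ 0.47774651 -0.16485909  0.012     ]
bed-y [268.2     323.01538] 5.302022182493441 [ 0.49963512 -0.33179583  0.012     ]
handleL [334.95868 361.3    ] 94.72387405050077 [ 0.55232109 -0.35137402  0.029     ]
handleR [351.52512 350.94724] 92.93732212199802 [ 0.56366366 -0.34157409  0.029     ]
fenceL [333.12048 212.5    ] 94.99691327370401 [ 0.53939125 -0.23474126  0.042     ]
fenceR [361.28986 161.8    ] 95.30018403794796 [ 0.55355991 -0.20159031  0.042     ]
bedback [369.16266 164.5    ] 95.2787271576077 [ 0.56260202 -0.20621524  0.012     ]
front [171.95969 217.5633 ] 94.89960047338235 [ 0.42763163 -0.25490259  0.012     ]
```

Request:
jog_arm(hand=[0.085,0.085,0.085,0.085,0.085], travel=[[-0.008,0.033,0.005],[-0.008,0.033,0.005],[-0.008,0.033,0.005],[-0.008,0.033,0.005],[-0.008,0.033,0.005]], yaw=[0.18,0.18,0.18,0.18,0.18])

```text
time_s: 7.28
position: [0.4891, -0.082, 0.2015]
tool_rot: [[-0.836, 0.549, 0.0], [0.549, 0.836, -0.0], [-0.0, 0.0, -1.0]]
ft_force: [0.1, 0.1, 0.6]
grip_width: 0.0847
gripper_force: 0.0
```

Request:
jog_arm(hand=[0.085,0.085,0.085,0.085,0.085], travel=[[-0.008,0.033,0.005],[-0.008,0.033,0.005],[-0.008,0.033,0],[-0.008,0.033,0],[-0.008,0.033,0]], yaw=[0.18,0.18,0.18,0.18,0.18])

```text
time_s: 7.9
position: [0.4493, 0.0833, 0.2114]
tool_rot: [[-0.95, -0.313, 0.0], [-0.313, 0.95, -0.0], [-0.0, -0.0, -1.0]]
ft_force: [0.4, 0.0, -0.1]
grip_width: 0.0849
gripper_force: 0.0
```

Request:
jog_arm(hand=[0.085,0.085,0.085,0.085,0.085], travel=[[0,0,0],[0,0,0],[0,0,0],[0,0,0],[0,0,0]], yaw=[0.18,0.08,0,0,0])

```text
time_s: 8.52
position: [0.4491, 0.0825, 0.2113]
tool_rot: [[-0.841, -0.541, -0.0], [-0.541, 0.841, -0.0], [0.0, -0.0, -1.0]]
ft_force: [0.0, 0.6, 0.6]
grip_width: 0.0846
gripper_force: 0.0
```

```bash
python3 - <<'E'
from h import *
s=env.observe(); print(s['time_s'],np.round(s['position'],4),np.round(s['tool_rot'],3).tolist(),np.round(s['q'],1))
im=env.get_image('wrist'); cv2.imwrite('pics/w6.png',im[:,:,::-1])
c=env.calibration('wrist');H=c['hand_eye'];R=np.array(s['tool_rot'])
for w in ([.5203,.0965,.041],[.4936,.1383,.041],[.4145,.0922,.041],[.4453,.0477,.041]):
    q=H[:3,:3].T@(R.T@(np.array(w)-s['position'])-H[:3,3]); print((c['fx']*q[0]/q[2]+c['cx']).round(1),(c['fy']*q[1]/q[2]+c['cy']).round(1))
E
```

```text
8.525 [0.4491 0.0825 0.2113] [[-0.841, -0.541, -0.0], [-0.541, 0.841, -0.0], [0.0, -0.0, -1.0]] [  -4.5   14.5   92.    -0.    73.5 -127.3]
283.4 304.5
347.5 304.7
356.0 187.4
279.8 189.9
```

View pics/w6.png

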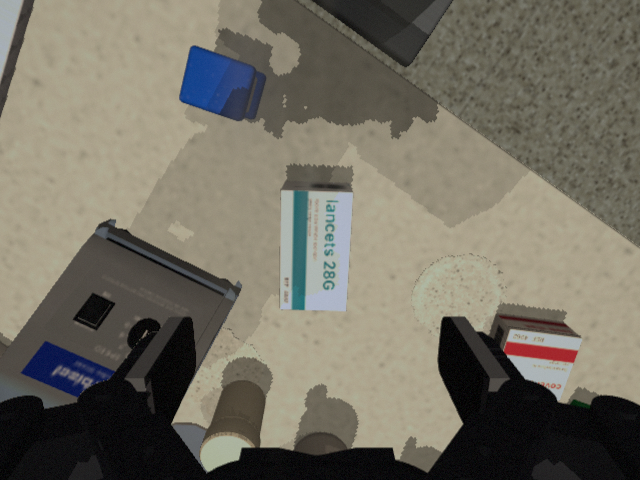

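The wrist view confirms the white/teal "lancets" carton, with its top face at about (281–350, 189–311). The device lies at left and the jars below it.

```bash
python3 - <<'E'
from h import *
g=cv2.imread('pics/w6.png')[:,:,0]
E={}
for n,e,v in [('L',(272,290,205,300),1),('R',(340,360,205,300),1),('F',(288,340,303,318),0),('N',(290,340,180,196),0)]:
    E[n]=hedge(g,*e,vert=bool(v)); print(n,*E[n],*wang(E[n],.041))
def X(a,b):
    t=np.linalg.solve(np.c_[a[1],-b[1]],b[0]-a[0]); return a[0]+t[0]*a[1]
K=[X(E[a],E[b]) for a,b in ('LF','RF','RN','LN')]; print(np.round(K,1))
W=[on('wrist',*k,.041) for k in K]; print(np.round(W,4))
print([np.linalg.norm(W[i]-W[i-1]).round(4) for i in range(4)],np.mean(W,0))
m=np.array(np.mean(W,0)); s=env.observe(); d=(W[0]+W[1]-W[2]-W[3])/2; print('long yaw',np.degrees(np.arctan2(d[1],d[0])))
for u,v in ((240,290),(110,225)): print('device',on('wrist',u,v,.03))
E
```

```text
L [280.3424 239.6   ] [ 0.01036871 -0.99994624] 30.72946684842205 [0.4773924  0.06776245 0.041     ]
R [348.9058 252.    ] [ 0.05879676 -0.99827   ] 30.884905440863662 [0.45805181 0.11564694 0.041     ]
F [312.4    309.8338] [0.9997265  0.02338766] 121.3078634769338 [0.51190442 0.11792653 0.041     ]
N [314.5     190.39116] [0.9991753  0.04060362] 120.42850883178156 [0.43217444 0.06872433 0.041     ]
[[279.6 309.1]
 [345.5 310.6]
 [352.4 191.9]
 [280.9 189. ]]
[[0.5251 0.0962 0.041 ]
 [0.4986 0.1399 0.041 ]
 [0.4185 0.092  0.041 ]
 [0.4443 0.0481 0.041 ]]
[np.float64(0.0941), np.float64(0.0512), np.float64(0.0933), np.float64(0.0509)] [0.47162666 0.09402665 0.041     ]
long yaw 30.806842146275834
device [0.53308824 0.06310105 0.03      ]
device [ 0.53984601 -0.04600149  0.03      ]
```

Request:
jog_arm(hand=[0.085,0.085,0.085,0.085,0.085], travel=[[0.012,0.0055,0],[0,0,-0.05],[0,0,-0.05],[0,0,-0.05],[0,0,-0.038]], yaw=[-0.034,0,0,0,0])

```text
time_s: 9.2
position: [0.4606, 0.0882, 0.0216]
tool_rot: [[-0.858, -0.513, -0.001], [-0.513, 0.858, 0.0], [0.001, 0.0, -1.0]]
ft_force: [0.8, -0.1, -0.1]
grip_width: 0.0852
gripper_force: 0.0
```

Request:
jog_arm(hand=[0.06,0.04,0.04,0.04,0.04], travel=[[0,0,0],[0,0,0],[0,0,0],[0,0,0],[0,0,0]], yaw=[0,0,0,0,0], grip_force=35)

```text
time_s: 9.82
position: [0.4615, 0.0882, 0.0245]
tool_rot: [[-0.858, -0.513, 0.002], [-0.513, 0.858, -0.0], [-0.002, -0.001, -1.0]]
ft_force: [-0.2, -0.2, 7.2]
grip_width: 0.0539
gripper_force: 39.4
```

Request:
jog_arm(hand=[0.04,0.04,0.04,0.04,0.04], travel=[[0,0,0.025],[0,0,0.04],[0,0,0.04],[0.0016,-0.036,0],[0.0016,-0.036,0]], yaw=[0,0,0,-0.045,-0.045])

```text
time_s: 10.45
position: [0.4641, 0.0156, 0.1293]
tool_rot: [[-0.901, -0.434, 0.002], [-0.434, 0.901, -0.0], [-0.002, -0.001, -1.0]]
ft_force: [0.2, 0.6, -1.6]
grip_width: 0.0536
gripper_force: 38.6
```

Request:
jog_arm(hand=[0.04,0.04,0.04,0.04,0.04], travel=[[0.0016,-0.036,0],[0.0016,-0.036,0],[0.0016,-0.036,0],[0.0016,-0.036,0],[0.0016,-0.036,0]], yaw=[-0.045,-0.045,-0.045,-0.045,-0.045])

```text
time_s: 11.08
position: [0.4719, -0.1649, 0.1288]
tool_rot: [[-0.975, -0.221, 0.001], [-0.221, 0.975, -0.0], [-0.0, -0.0, -1.0]]
ft_force: [1.1, -0.1, -0.5]
grip_width: 0.0541
gripper_force: 38.6
```

Request:
jog_arm(hand=[0.04,0.04,0.04,0.04,0.04], travel=[[0.0016,-0.036,0],[0.0016,-0.036,0],[0.0016,-0.0346,0],[0,0,0],[0,0,0]], yaw=[-0.045,-0.045,-0.045,0,0])

```text
time_s: 11.7
position: [0.4766, -0.2696, 0.1284]
tool_rot: [[-0.996, -0.09, -0.0], [-0.09, 0.996, 0.001], [0.0, 0.001, -1.0]]
ft_force: [0.3, 0.7, -1.1]
grip_width: 0.0539
gripper_force: 38.5
```

```bash
cat > st.py <<'E'
from h import *
n=np.array([.9962,.0872]);t=np.array([-.0872,.9962])
s=env.observe();p=s['position'];f=s['ft_force'];R=np.array(s['tool_rot'])
print(s['time_s'],'pos',np.round(p,4),'fence gap',(.5172-.0475-.0117-n@p[:2])*1e3,'arm gap',(t@p[:2]-.027+.342)*1e3,'long yaw',np.degrees(np.arctan2(-R[1,0],-R[0,0])),'F n,t,z',n@f[:2],t@f[:2],f[2],'tilt',R[:2,2],s['grip_width'],s['gripper_force'],s['wrist_torque'])
E
python3 st.py; python3 - <<'E'
from h import *
im=env.get_image('wrist');cv2.imwrite('pics/w7.png',im[:,:,::-1])
E
```

```text
11.7 pos [ 0.4766 -0.2696  0.1284] fence gap 6.685354771338082 arm gap 4.829928825001273 long yaw 5.139822895209027 F n,t,z 0.3185102466527742 0.7131732101993183 -1.1311486469905137 tilt [-0.00032711  0.00055458] 0.053891812527302844 38.490800857543945 [ 0.0382692   0.01176766 -0.02442323]
```

Request:
jog_arm(hand=[0.04,0.04,0.04,0.04,0.04], travel=[[0,0,-0.04],[0,0,-0.03],[0,0,-0.012],[0,0,-0.006],[0,0,0]], yaw=[0,0,0,0,0])

```text
time_s: 12.38
position: [0.4772, -0.2704, 0.0409]
tool_rot: [[-0.996, -0.089, 0.001], [-0.089, 0.996, -0.001], [-0.001, -0.001, -1.0]]
ft_force: [-0.2, 0.9, -0.2]
grip_width: 0.054
gripper_force: 38.5
```

```bash
python3 st.py
```

```text
12.375 pos [ 0.4772 -0.2704  0.0409] fence gap 6.205875285349882 arm gap 4.05557019525582 long yaw 5.130732609553423 F n,t,z -0.11528792484610405 0.9158846505447482 -0.23219788922136797 tilt [ 0.00068171 -0.00055486] 0.05401032390692061 38.51784825325012 [-0.05770733  0.00345268  0.01544009]
```

Request:
jog_arm(hand=[0.04,0.04,0.04,0.04,0.04], travel=[[0,0,-0.002],[0,-0.0008,0],[0,-0.0008,0],[0,-0.0008,0],[0,0,0]], yaw=[0,0,0,0,0])

```text
time_s: 13.0
position: [0.4769, -0.2729, 0.0384]
tool_rot: [[-0.996, -0.089, 0.0], [-0.089, 0.996, -0.0], [-0.0, -0.0, -1.0]]
ft_force: [-0.8, -0.2, -1.2]
grip_width: 0.0539
gripper_force: 38.5
```

Request:
jog_arm(hand=[0.04,0.04,0.04,0.04,0.04], travel=[[0,-0.0005,0],[0,-0.0005,0],[0,0,0],[0,0,0],[0,0,0]], yaw=[0,0,0,0,0])

```text
time_s: 13.62
position: [0.4769, -0.2738, 0.0383]
tool_rot: [[-0.996, -0.089, -0.0], [-0.089, 0.996, 0.0], [0.0, 0.0, -1.0]]
ft_force: [0.3, 0.2, -0.2]
grip_width: 0.0539
gripper_force: 38.5
```

```bash
python3 st.py
```

```text
13.625 pos [ 0.4769 -0.2738  0.0383] fence gap 6.811116306350451 arm gap 0.7054314286480401 long yaw 5.110807234260664 F n,t,z 0.30397567394531605 0.1805447191104829 -0.21534127236436656 tilt [-3.17088236e-06  8.76311362e-06] 0.05387702352903606 38.51754426956177 [ 0.00422919  0.03044157 -0.02455257]
```

Request:
jog_arm(hand=[0.04,0.04,0.04,0.04,0.04], travel=[[0,-0.0004,0],[0,-0.0003,0],[0,0,0],[0,0,0],[0,0,0]], yaw=[0,0,0,0,0])

```text
time_s: 14.25
position: [0.4768, -0.2742, 0.0383]
tool_rot: [[-0.996, -0.089, -0.0], [-0.089, 0.996, 0.001], [0.0, 0.001, -1.0]]
ft_force: [0.1, 3.3, 0.5]
grip_width: 0.0538
gripper_force: 38.6
```

Request:
jog_arm(hand=[0.04,0.04,0.04,0.04,0.04], travel=[[0,-0.0004,0],[0,-0.0003,0],[0,0,0],[0,0,0],[0,0,0]], yaw=[0,0,0,0,0])

```text
time_s: 14.88
position: [0.4768, -0.2742, 0.0383]
tool_rot: [[-0.996, -0.09, -0.001], [-0.09, 0.996, 0.002], [0.0, 0.002, -1.0]]
ft_force: [1.5, 7.4, 2.1]
grip_width: 0.0537
gripper_force: 38.8
```

```bash
python3 st.py; python3 - <<'E'
from h import *
print(np.round([env.get_image('wrist') is not None and env.observe()['ft_force'] for _ in range(5)],1))
E
```

```text
14.875 pos [ 0.4768 -0.2742  0.0383] fence gap 6.926443494492118 arm gap 0.2296831372102237 long yaw 5.142575079303288 F n,t,z 2.111521925120221 7.207806999781158 2.0870279923458277 tilt [-0.00051444  0.00161494] 0.05372954855598531 38.84788513183594 [ 1.19123633 -0.29238769  0.36143542]
[[1.1 8.  0.8]
 [1.4 6.6 3. ]
 [0.4 6.9 2.5]
 [0.6 6.8 0.9]
 [1.5 7.7 2.5]]
```

Request:
jog_arm(hand=[0.04,0.04,0.04,0.04,0.04], travel=[[0,0.0019,0],[0.002,0.0002,0],[0.002,0.0002,0],[0.0015,0.0001,0],[0,0,0]], yaw=[0,0,0,0,0])

```text
time_s: 15.75
position: [0.4825, -0.2729, 0.0383]
tool_rot: [[-0.996, -0.089, 0.0], [-0.089, 0.996, -0.0], [-0.0, -0.0, -1.0]]
ft_force: [-0.3, 0.6, -0.6]
grip_width: 0.0535
gripper_force: 38.5
```

Request:
jog_arm(hand=[0.04,0.04,0.04,0.04,0.04], travel=[[0.0007,0,0],[0.0007,0.0001,0],[0,0,0],[0,0,0],[0,0,0]], yaw=[0,0,0,0,0])

```text
time_s: 16.38
position: [0.4837, -0.2727, 0.0383]
tool_rot: [[-0.996, -0.089, -0.0], [-0.089, 0.996, 0.0], [0.0, 0.0, -1.0]]
ft_force: [-1.5, -0.4, 0.2]
grip_width: 0.0537
gripper_force: 38.5
```

```bash
python3 st.py
```

```text
16.375 pos [ 0.4837 -0.2727  0.0383] fence gap -0.03259818097928191 arm gap 1.1539698504769436 long yaw 5.107760972724005 F n,t,z -1.5470373197725624 -0.3089388507397727 0.20836759338829874 tilt [-2.55302182e-04  1.74847392e-05] 0.05374116548249919 38.51479232311249 [-0.10499335  0.28475701 -0.07186387]
```

Request:
jog_arm(hand=[0.04,0.04,0.04,0.04,0.04], travel=[[0,0,-0.0008],[0,0,-0.0007],[0.0004,0,-0.0005],[0.0004,0,-0.0005],[0,0,0]], yaw=[0,0,0,0,0], grip_force=45)

```text
time_s: 17.0
position: [0.4837, -0.2726, 0.0365]
tool_rot: [[-0.996, -0.089, -0.002], [-0.089, 0.996, 0.0], [0.002, 0.0, -1.0]]
ft_force: [-10.5, 1.0, 10.8]
grip_width: 0.0535
gripper_force: 51.0
```

```bash
python3 st.py
```

```text
17.0 pos [ 0.4837 -0.2726  0.0365] fence gap -0.0627162853062968 arm gap 1.2625214524956685 long yaw 5.115307563740828 F n,t,z -10.329992790708111 1.9237423967430602 10.763841380559908 tilt [-0.00177177  0.00011349] 0.0534641672621478 50.99005579948425 [-0.06437474  1.33408596 -0.10773086]
```

Request:
jog_arm(hand=[0.04,0.04,0.04,0.04,0.04], travel=[[0.0003,0,-0.0002],[0.0002,0,-0.0002],[0,0,0],[0,0,0],[0,0,0]], yaw=[0,0,0,0,0])

```text
time_s: 17.62
position: [0.4837, -0.2726, 0.0365]
tool_rot: [[-0.996, -0.089, -0.003], [-0.089, 0.996, 0.0], [0.003, 0.0, -1.0]]
ft_force: [-14.1, -0.1, 16.6]
grip_width: 0.0539
gripper_force: 51.8
```

Request:
jog_arm(hand=[0.04,0.04,0.04,0.04,0.04], travel=[[0,0,0],[0,0,0],[0,0,0],[0,0,0],[0,0,0]], yaw=[0,0,0,0,0])

```text
time_s: 18.25
position: [0.4837, -0.2726, 0.0365]
tool_rot: [[-0.996, -0.089, -0.003], [-0.089, 0.996, 0.0], [0.003, 0.0, -1.0]]
ft_force: [-13.9, 1.1, 16.3]
grip_width: 0.0536
gripper_force: 51.8
```

```bash
python3 st.py; python3 - <<'E'
from h import *
for n in ('top','wrist'): cv2.imwrite(f'pics/{n}9.png',env.get_image(n)[:,:,::-1])
# carton top edges (z=.053) and lever, wrist view
b=cv2.imread('pics/wrist9.png')
a0,a9=[cv2.imread(f'pics/top{k}.png').astype(int) for k in (0,9)]
for nm,(u0,u1,v0,v1) in {'square':(245,280,288,320),'block':(362,386,290,316),'jar':(303,327,224,252),'greens':(140,240,280,328)}.items():
    print(nm,np.abs(a0-a9)[v0:v1,u0:u1].mean())
# lever post black blob in top view
g=a9.max(2)[200:260,440:500]; m=(g<45).astype(np.uint8); k,_,st,ce=cv2.connectedComponentsWithStats(m)
for i in range(1,k):
    if st[i,4]>8: print(st[i],ce[i]+[440,200])
c=env.calibration('top');R=c['rotation'];O=np.array([.5172-.045,-.290]);N=np.array([[.9962,-.0872],[.0872,.9962]])
for z in (.062,.03):
    w=np.r_[N@(O+[.053,-.135]),z]; q=R.T@(w-c['position']); print('pred post',c['fx']*q[0]/q[2]+c['cx'],c['fy']*q[1]/q[2]+c['cy'])
E
```

```text
18.25 pos [ 0.4837 -0.2726  0.0365] fence gap -0.07026766295065157 arm gap 1.275747416540296 long yaw 5.118318126298096 F n,t,z -13.783509264356844 2.2916826386630067 16.287099942279525 tilt [-0.00265703  0.00015114] 0.05357493356400735 51.792333126068115 [-0.00252096  1.9714621  -0.16913593]
square 6.352380952380952
block 41.97435897435897
jar 5.623511904761905
greens 5.686875
pred post 479.4689982002981 235.3300599915667
pred post 476.91596881106847 240.11066955720526
```

```bash
python3 - <<'E'
from h import *
im=env.get_image('side')[:,:,::-1]; cv2.imwrite('pics/side9.png',im)
a0=cv2.imread('pics/side0.png').astype(int); a9=im.astype(int)
def blue(a): 
    m=((a[:,:,0]>a[:,:,2]*1.7)&(a[:,:,0]>60))[260:310,255:305]; v,u=np.nonzero(m); return m.sum(),u.mean()+255,v.mean()+260
print(blue(a0),blue(a9))
t0=cv2.imread('pics/top0.png').astype(int);t9=cv2.imread('pics/top9.png').astype(int); print('top px at block before/after',t0[300,374],t9[300,374],t9[310,374],t9[300,400])
def proj(n,w):
    c=env.calibration(n);q=np.array(c['rotation']).T@(w-c['position']);return c['fx']*q[0]/q[2]+c['cx'],c['fy']*q[1]/q[2]+c['cy']
O=np.array([.5172-.045,-.290]);N=np.array([[.9962,-.0872],[.0872,.9962]])
for y,z in ((-.135,.062),(-.135,.03),(-.06,.03)):
    print('pred',z,proj('side',np.r_[N@(O+[.053,y]),z]))
g=a9.max(2)[340:410,320:420]; k,_,st,ce=cv2.connectedComponentsWithStats((g<50).astype(np.uint8))
for i in range(1,k):
    if st[i,4]>20: print(st[i][:5]+[320,340,0,0,0],ce[i]+[320,340])
E
```

```text
(np.int64(193), np.float64(278.3419689119171), np.float64(279.87564766839375)) (np.int64(153), np.float64(277.18954248366015), np.float64(281.91503267973854))
top px at block before/after [141  67   9] [ 64  87 101] [50 68 80] [144 181 182]
pred 0.062 (np.float64(364.71474228066984), np.float64(373.6221654102556))
pred 0.03 (np.float64(363.9093533198311), np.float64(383.33120363198896))
pred 0.03 (np.float64(354.03995575104096), np.float64(358.4758808316932))
[320 340  17  24 227] [327.88986784 351.13656388]
[362 373   7  15  65] [365.18461538 379.69230769]
```

```bash
python3 -c "
from rig import env
print(env.close_job())"
```

```text
the job is handed in; nothing more can be done
None
```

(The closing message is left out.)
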